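# Take the sample rack out of the analyser and hold it level

### The job

Swing the analyser's deep hinged cover fully open, to about a right angle, and leave it open. Then lift the grey sample rack, which has an upright blade to grip, out of the bay, keeping it level with its vials in place, until it is a good 10 cm clear of the analyser's base. Finish while still holding it there, level and motionless in the air with nothing else touching it, and leave the bottle, jar and beaker on the bench alone.

Things in the scene. Friction and masses are not known exactly. Their poses are not given: they have to be found in the camera images.
- analyser: white bench analyser, fixed. Origin: on the bench under the middle of its sampling bay; -x is its front (robot side), +y its left, z up. Base plate: x -110 to 320 mm, y -190 to 190, top at z 30. Behind the bay the housing: face at x 85, top at z 195. The bay's right end is a fixed cheek at y -124 to -130, x -82 to 82, top at z 150. The hinged cover closes the rest
- cover (a joint): the cover's upright hinge, rad: 0 closed, starts 0 to 0.15, stop at 1.57. It opens clockwise seen from above: the handle swings towards the robot, then left. Stays where left (friction 0.12 N m). The cover is a white shell, 5 mm thick, 160 deep, 240 wide, 125 tall (top at z 156): front, roof and left end in one piece; open, it leaves the rack bare from above
- cover_hinge (a point): point on the cover's upright hinge axis, at analyser x 75, y 120, z 30 mm; the axes turn with the cover: closed they are those of the analyser
- cover_handle (a point): grip point on the cover's handle, an upright round steel bar, 11 mm diameter, centre 35 mm off the cover's front near its right edge; 195 mm ahead (-x) and 205 mm right (-y) of the hinge in the cover's frame, z 145 mm. Bar from 90 mm below to 20 mm above this point, free to pinch from above; stand-offs 7 and 70 mm below this point. Axes turn with the cover
- rack: grey plastic sample rack, loose, 0.2 to 0.4 kg plus vials, standing on the base plate. Origin: centre of its underside. Slab 70 (x) by 140 (y) by 6 mm, at each end a block of two open square wells (34 mm tall in all), in the middle an upright blade 14 thick (x), 44 wide (y), top 98 mm above the underside. Three of the four wells hold vials: heavier at +y
- rack_grip (a point): grip point in the middle of the rack's blade, 83 mm above the rack's underside (15 mm below the blade's top), axes as the rack
- vial_a: amber glass sample vial with white cap, 21 mm diameter, 46 mm tall, loose, standing in the -x, +y well of the rack; origin: centre of its underside, 10 mm above the rack's underside
- vial_b: amber glass sample vial with white cap, 21 mm diameter, 46 mm tall, loose, standing in the +x, +y well of the rack; origin: centre of its underside, 10 mm above the rack's underside
- vial_c: amber glass sample vial with white cap, 21 mm diameter, 46 mm tall, loose, standing in the +x, -y well of the rack; origin: centre of its underside, 10 mm above the rack's underside
- reagent_bottle: bystander: white plastic bottle, orange cap, 70 mm diameter, 160 mm tall, on the bench to the right; origin centre of its underside
- wide_jar: bystander: amber jar, 68 mm diameter, 85 mm tall, on the bench to the right; origin centre of its underside
- beaker: bystander: clear beaker, 72 mm diameter, 95 mm tall, on the bench to the right; origin centre of its underside

How it is judged:
By the outcome, as a careful person would: the job done as asked, in the order asked, and still so for the second after the job is handed in, while the arm keeps its last pose, push and grip.
It also fails if it takes over 58 s, if anything falls off the work surface, if the arm or the gripper's body presses on something with over 40 N, if the wrist force passes 120 N, or if a joint passes its speed limit or range.

### The arm

A 7-joint arm with a two-finger parallel gripper is mounted at the origin on the work surface. World frame = base frame: x ahead of the robot, y to its left, z up, the work surface at z = 0. Lengths are in m, angles in rad, forces in N, time in s.
With the tool pointing down it reaches from about 0.4 to 0.85 m from the base axis. Payload 4.5 kg.
Tool frame: the origin (TCP) lies midway between the tips of the shut fingers; the grasp point (between the pads) lies 19 mm behind it; z points along the fingers, y is the direction in which the jaws open and shut (so a half turn about z gives the same grasp; the last joint's range is limited). The gripper opens to 88 mm and grips with 3 to 60 N. Pads are 18 mm wide; open, the fingers measure 123 mm over their backs; the gripper's body (75 mm by 187 mm) begins 45 mm behind the grasp point.
Start: joints at [-1.252, 0.689, -0.195, 1.565, 0.157, 0.902, -0.215], TCP at [0.176, 0.6, 0.239] pointing down, gripper open.
Joint ranges: [-3.01, 3.01], [-0.46, 2.08], [-1.47, 1.51], [0.13, 2.56], [-1, 4.14], [0.04, 2.09], [-2.66, 2.66]. Speed limits (rad/s): [2.57, 2.57, 3.14, 3.14, 3.14, 3.14, 3.14].

### API

Orientations are given as a unit quaternion [x, y, z, w].
In Python, from plant import r gives the robot as it stands. The module is installed in compiled form; this text tells all that it offers.
- The arm moves only by the shell command python3 -m jog 'ROWS' [FORCE]. ROWS is JSON, a list of rows, each an object with "translation": the shift along the tool's x, y, z in units of 40 mm (1.0 is 40 mm), a list of three; "twist": the turn about the tool's z in units of 6 degrees (1.0 is 6 degrees); "claw": the opening in per cent of the stroke, from 0 (shut) to 100 (fully open). A call has 1 to 20 rows; each row shifts and turns the commanded pose from where the row before left it, along the tool's axes as they then stand; what a row does not reach is not made up. A row lasts 1/12 s, in which the tool goes at most 41.7 mm and 7.16 degrees, less where a joint would pass 70% of its speed; a pose out of reach is approached as far as the arm can. A call is refused whole if a number of a shift passes 1 or a number of a turn 1, either way. A call with a gripper value outside its range is refused whole. The fingers move at their own pace and stop on an object; FORCE is the grip in N (left out, the last holds). Time passes only in rows, so rows that do not move let the fingers close. It gives the time, the measured TCP pose, the force and the opening at its end, in the units of the state.
- r.get_state(): the state, without advancing time (a new reading comes with each control period).
- r.snapshot(name): name is "scene" or "top" or "wrist"; returns a dict with "img" (480x640x3 uint8, red, green, blue), "fx", "fy", "cx", "cy" (pixels), "origin" and "rotation" of the camera in the world; the wrist camera has in their place "T_tool_cam" (4x4, takes a point from camera to tool coordinates, whose origin is the TCP and whose axes are the flange's). Camera axes: x right, y up, looking along -z (the intrinsics and any distortion apply to the point x, -y, -z); pixel columns grow to the right and rows downward; lengths in m; the calibration is good to about 2 mm. A picture is of the moment at which its call begins: read the wrist's pose just before it. There is no depth.
- r.finish_job(): hands the job in, once; it reports no verdict.
Trained networks look in the newest picture that a camera, given by its name, has taken for a name from the list of things; names that differ only in an ending like _2 or _b are one class to them, and where a whole thing is asked for, a point or a joint stands for the part that bears it (a point fixed in the world has none). Each returns a list of dicts, best first, with "confidence" (0 to 1); they miss things now and then, are a little off and sometimes report something else, mostly with a low value. They report only what shows in the picture. A call takes as long as a camera call.
- r.spot_in(label, camera): "rect" ([left, top, right, bottom] in pixels, round what is visible of it).
- r.spot_point(label, camera): "location" ([row, column] in pixels: a listed point, or the origin of a listed thing).
The state is a dict: "clock": time; "q": joint angles; "qd": joint speeds; "joint_torque": joint torques, N m; "tool_pos": TCP position; "eef_rot": TCP orientation; "contact_force": force on the tool from outside, world axes, zero at the start; "moment": the same for the moment, N m; "opening": opening from 0.0 (shut) to 1.0 (fully open).
Only numpy, scipy, OpenCV 4.12 (cv2) and the standard library are available. Lean on these libraries where they do the work, as an engineer would, in place of code of your own. Each camera call takes 0.05 s, during which the arm holds its last target. There are 200 camera calls.

## Working session

There is one attempt and no reset: what is moved stays moved. The work goes in short steps, Python scripts to look and compute and a shell command to move; the robot and the scene stay as the last step left them, time stands still between calls to the robot, and variables do not carry over. Pictures are saved under pics/ and viewed, about 8 in all and at most 12, crops included, and the job is handed in when it is done.

```bash
mkdir -p pics; python3 - <<'E'
from plant import r
import cv2,numpy as np
s=r.get_state();print(s['clock'],s['tool_pos'],s['eef_rot'],s['opening'])
ims=[]
for c in("scene","top"):
    d=r.snapshot(c);ims.append(d['img'])
    print(c,{k:np.round(v,3).tolist() for k,v in d.items() if k!='img'})
    for l in("cover_handle","cover_hinge","rack_grip","rack","analyser","reagent_bottle","wide_jar","beaker"):
        print(l,[(np.round(x['location']).tolist(),round(x['confidence'],2)) for x in r.spot_point(l,c)[:2]])
for n,i in zip(("scene","top"),ims): cv2.imwrite(f"pics/{n}0.png",i[:,:,::-1])
E
```

```text
0.0 [0.17548493 0.59919162 0.2379244 ] [ 1.41906371e-01  9.89879663e-01 -9.11196259e-04 -6.83982514e-05] 1.0004102949182583
scene {'fx': 488.432, 'fy': 488.432, 'cx': 323.009, 'cy': 240.997, 'origin': [0.658, -0.591, 0.977], 'rotation': [0.239, 0.022, 0.087, 0.967]}
cover_handle [([228.0, 292.0], 0.56)]
cover_hinge []
rack_grip []
rack []
analyser []
reagent_bottle [([366.0, 215.0], 0.75)]
wide_jar [([391.0, 283.0], 0.66)]
beaker [([403.0, 328.0], 0.59)]
top {'fx': 594.565, 'fy': 594.565, 'cx': 321.227, 'cy': 244.118, 'origin': [0.35, -0.128, 1.405], 'rotation': [0.048, -0.059, -0.7, 0.71]}
cover_handle [([256.0, 318.0], 0.8)]
cover_hinge [([310.0, 427.0], 0.69)]
rack_grip []
rack [([250.0, 434.0], 0.59)]
analyser []
reagent_bottle [([313.0, 428.0], 0.7)]
wide_jar [([251.0, 436.0], 0.7)]
beaker [([214.0, 430.0], 0.73)]
```

View pics/scene0.png

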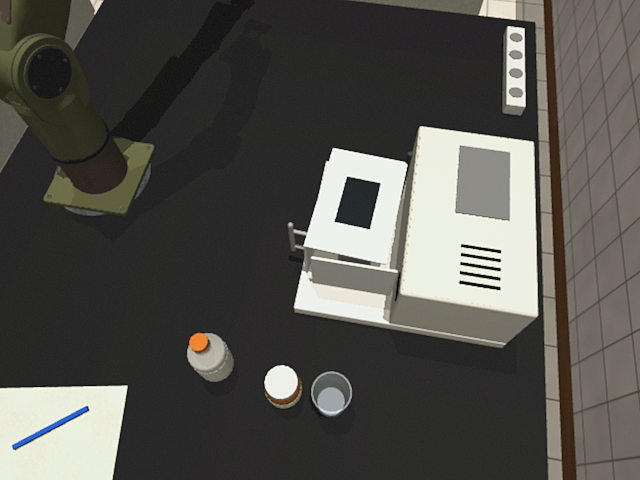

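View pics/top0.png

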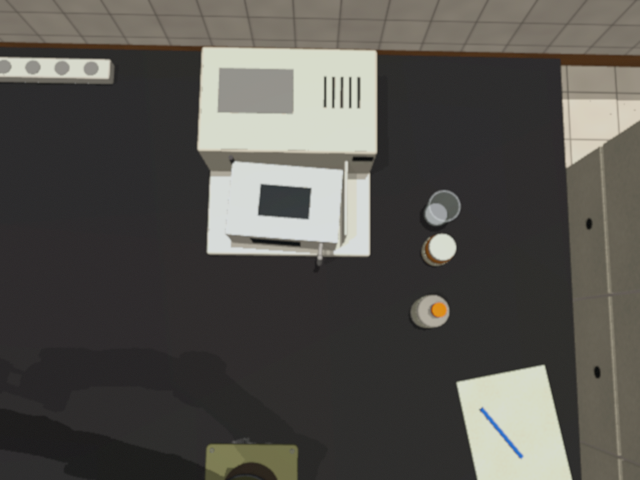

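The pictures show the cover nearly closed. The handle is at top-view px (col 319, row 256) and scene px (291, 235). The bystanders are well to the right. Next I fit the analyser pose and cover angle from corners.

```bash
cat > h.py <<'E'
import numpy as np
from scipy.spatial.transform import Rotation as R
from scipy.optimize import least_squares
C={'scene':(488.432,323.009,240.997,[0.658,-0.591,0.977],[0.239,0.022,0.087,0.967]),
'top':(594.565,321.227,244.118,[0.35,-0.128,1.405],[0.048,-0.059,-0.7,0.71])}
def proj(c,p):
    f,cx,cy,o,q=C[c]; v=R.from_quat(q).inv().apply(np.array(p)-o); v=np.atleast_2d(v)
    return np.c_[cx+f*v[:,0]/-v[:,2],cy+f*-v[:,1]/-v[:,2]]
def rz(a): return R.from_euler('z',a).as_matrix()
def W(p,l): return np.array([p[0],p[1],0])+rz(p[2])@np.array(l)
def cov(p,l): # l in cover frame mm from hinge, z abs; opens clockwise
    return W(p,np.array([.075,.12,0])+rz(-p[3])@np.array(l))
E
python3 - <<'E'
from h import *
ob=[('top',(207,254),'a',[-.11,.19,.03]),('top',(370,256),'a',[-.11,-.19,.03]),
('top',(199,151),'a',[.085,.19,.195]),('top',(377,152),'a',[.085,-.19,.195]),
('scene',(297,311),'a',[-.11,-.19,.03]),('scene',(400,299),'a',[.085,-.19,.195]),('scene',(419,128),'a',[.085,.19,.195]),
('scene',(290,225),'c',[-.195,-.205,.165]),('top',(319.5,247),'c',[-.195,-.205,.165])]
f=lambda p:np.concatenate([(proj(c,(W if k=='a' else cov)(p,l))[0]-u) for c,u,k,l in ob])
s=least_squares(f,[.6,-.1,0,.1],loss='soft_l1',f_scale=2)
p=s.x;print(p,np.degrees(p[2:]));print(np.round(f(p).reshape(-1,2),1))
print('handle',cov(p,[-.195,-.205,.145]),'hinge',W(p,[.075,.12,.03]),'rack0',W(p,[0,0,.03]))
for k in(0,.4,.8,1.2,1.57):
    p[3]=k;print(k,cov(p,[-.195,-.205,.145]))
E
```

```text
[ 0.64696894 -0.07546688  0.00564227  0.06945042] [0.32327834 3.97921603]
[[ 1.5 -1.3]
 [ 1.6 -1.8]
 [-0.5 -1. ]
 [ 1.9  0.2]
 [-2.9 -1.7]
 [ 0.7 -4. ]
 [ 0.1 -2.6]
 [ 0.6 -0.1]
 [ 2.1  9.3]]
handle [ 0.51361571 -0.14719428  0.145     ] hinge [0.72129067 0.04495438 0.03      ] rack0 [ 0.64696894 -0.07546688  0.03      ]
0 [ 0.52745044 -0.16114259  0.145     ]
0.4 [ 0.46249405 -0.06938856  0.145     ]
0.8 [0.43839596 0.04041771 0.145     ]
1.2 [0.45896073 0.15094022 0.145     ]
1.57 [0.5150394  0.23863044 0.145     ]
```

```bash
python3 -m jog '[{"translation":[0,0,-0.75],"twist":-1,"claw":100},{"translation":[0,0,-0.75],"twist":-1,"claw":100},{"translation":[-0.75,-0.2,0],"twist":0,"claw":100},{"translation":[-0.75,-0.2,0],"twist":0,"claw":100},{"translation":[-0.75,-0.2,0],"twist":0,"claw":100},{"translation":[-0.75,-0.2,0],"twist":0,"claw":100},{"translation":[-0.75,-0.2,0],"twist":0,"claw":100},{"translation":[-0.75,-0.2,0],"twist":0,"claw":100},{"translation":[-0.75,-0.2,0],"twist":0,"claw":100},{"translation":[-0.75,-0.2,0],"twist":0,"claw":100},{"translation":[-0.75,-0.2,0],"twist":0,"claw":100},{"translation":[-0.75,-0.2,0],"twist":0,"claw":100}]' 20
python3 -m jog '[{"translation":[-0.05,-0.8,0],"twist":0,"claw":100},{"translation":[-0.05,-0.8,0],"twist":0,"claw":100},{"translation":[-0.05,-0.8,0],"twist":0,"claw":100},{"translation":[-0.05,-0.8,0],"twist":0,"claw":100},{"translation":[-0.05,-0.8,0],"twist":0,"claw":100},{"translation":[-0.05,-0.8,0],"twist":0,"claw":100},{"translation":[-0.05,-0.8,0],"twist":0,"claw":100},{"translation":[-0.05,-0.8,0],"twist":0,"claw":100},{"translation":[-0.05,-0.8,0],"twist":0,"claw":100},{"translation":[-0.05,-0.8,0],"twist":0,"claw":100},{"translation":[-0.05,-0.8,0],"twist":0,"claw":100},{"translation":[-0.05,-0.8,0],"twist":0,"claw":100},{"translation":[-0.05,-0.8,0],"twist":0,"claw":100},{"translation":[-0.05,-0.8,0],"twist":0,"claw":100},{"translation":[-0.05,-0.8,0],"twist":0,"claw":100},{"translation":[-0.05,-0.8,0],"twist":0,"claw":100},{"translation":[-0.05,-0.8,0],"twist":0,"claw":100},{"translation":[-0.05,-0.8,0],"twist":0,"claw":100},{"translation":[-0.05,-0.8,0],"twist":0,"claw":100},{"translation":[-0.05,-0.8,0],"twist":0,"claw":100}]'
python3 -m jog '[{"translation":[0,0,0],"twist":0,"claw":100},{"translation":[0,0,0],"twist":0,"claw":100}]'
cat >> h.py <<'E'
def toolT(s): 
    T=np.eye(4);T[:3,:3]=R.from_quat(s['eef_rot']).as_matrix();T[:3,3]=s['tool_pos'];return T
def pixz(d,T,u,v,z):
    "world point at height z under pixel (col,row) of the wrist picture"
    M=T@np.array(d['T_tool_cam']); ray=M[:3,:3]@[(u-d['cx'])/d['fx'],-(v-d['cy'])/d['fy'],-1]
    return M[:3,3]+ray*(z-M[2,3])/ray[2]
def yaw(s): y=R.from_quat(s['eef_rot']).as_matrix()[:,1]; return np.degrees(np.arctan2(y[1],y[0]))
E
cat > look.py <<'E'
import sys,cv2
from plant import r
from h import *
s=r.get_state();T=toolT(s);d=r.snapshot('wrist')
print('t',s['clock'],'tcp',np.round(s['tool_pos'],4),'yaw',yaw(s).round(2),'q',np.round(s['q'],2),'F',np.round(s['contact_force'],1))
cv2.imwrite(f'pics/{sys.argv[1]}.png',d['img'][:,:,::-1])
for a in sys.argv[2:]:
    l,z=a.split('=')
    for x in r.spot_point(l,'wrist')[:3]:
        v,u=x['location'];print(l,round(u),round(v),round(x['confidence'],2),pixz(d,T,u,v,float(z)).round(4))
E
python3 look.py w1 cover_handle=0.145 cover_hinge=0.03 rack_grip=0.113
```

```text
clock: 1.9
tool_pos: [0.4701, 0.4967, 0.2988]
eef_rot: [0.038, 0.999, 0.0, -0.0]
contact_force: [0.2, 1.0, 0.5]
opening: 1.003
clock: 3.57
tool_pos: [0.4602, -0.1453, 0.2989]
eef_rot: [0.038, 0.999, -0.0, 0.0]
contact_force: [0.3, 0.2, 0.5]
opening: 0.997
clock: 3.73
tool_pos: [0.4601, -0.1456, 0.2986]
eef_rot: [0.04, 0.999, -0.0, 0.0]
contact_force: [-0.6, 0.5, 0.4]
opening: 0.999
t 3.7333 tcp [ 0.4601 -0.1456  0.2986] yaw 85.42 q [ 0.4   0.43 -0.29  1.9   0.16  0.84  1.53] F [-0.6  0.5  0.4]
cover_handle 323 276 0.9 [ 0.5138 -0.1443  0.145 ]
```

View pics/w1.png

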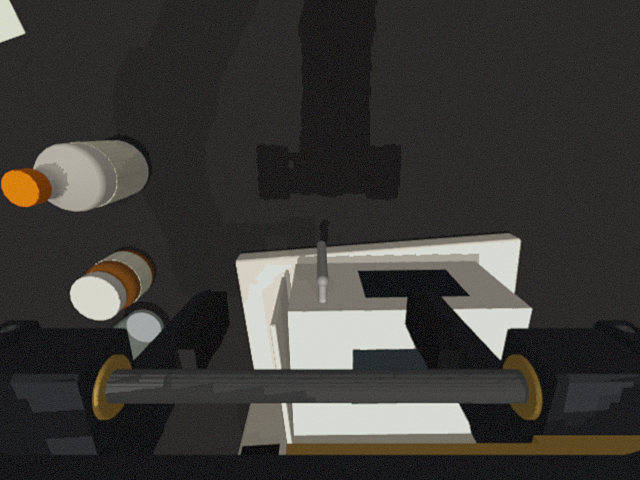

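The wrist picture shows the bar from px (322,242) to its top at (323,282), which agrees with the network and the fit.

```bash
python3 -m jog '[{"translation":[-0.67,0.05,0],"twist":0,"claw":70},{"translation":[-0.67,0.05,0],"twist":0,"claw":70},{"translation":[0,0,0.7],"twist":0,"claw":70},{"translation":[0,0,0.7],"twist":0,"claw":70},{"translation":[0,0,0.7],"twist":0,"claw":70},{"translation":[0,0,0.7],"twist":0,"claw":70},{"translation":[0,0,0.6],"twist":0,"claw":70},{"translation":[0,0,0.5],"twist":0,"claw":70},{"translation":[0,0,0.4],"twist":0,"claw":70},{"translation":[0,0,0],"twist":0,"claw":70},{"translation":[0,0,0],"twist":0,"claw":70}]' 20
python3 -m jog '[{"translation":[0,0,0],"twist":0,"claw":0},{"translation":[0,0,0],"twist":0,"claw":0},{"translation":[0,0,0],"twist":0,"claw":0},{"translation":[0,0,0],"twist":0,"claw":0},{"translation":[0,0,0],"twist":0,"claw":0},{"translation":[0,0,0],"twist":0,"claw":0},{"translation":[0,0,0],"twist":0,"claw":0},{"translation":[0,0,0],"twist":0,"claw":0},{"translation":[0,0,0],"twist":0,"claw":0},{"translation":[0,0,0],"twist":0,"claw":0}]' 20
```

```text
clock: 4.85
tool_pos: [0.5141, -0.1423, 0.1264]
eef_rot: [0.037, 0.999, 0.0, -0.001]
contact_force: [0.3, 0.5, 1.1]
opening: 0.703
clock: 5.68
tool_pos: [0.5137, -0.1441, 0.1267]
eef_rot: [0.038, 0.999, -0.0, -0.0]
contact_force: [-2.3, -1.3, 2.8]
opening: 0.114
```

```bash
python3 -m jog '[{"translation":[0.26,0.26,0],"twist":0.5,"claw":0},{"translation":[0.26,0.26,0],"twist":0.5,"claw":0},{"translation":[0.26,0.26,0],"twist":0.5,"claw":0},{"translation":[0.26,0.26,0],"twist":0.5,"claw":0},{"translation":[0.26,0.26,0],"twist":0.5,"claw":0},{"translation":[0.26,0.26,0],"twist":0.5,"claw":0},{"translation":[0.26,0.26,0],"twist":0.5,"claw":0},{"translation":[0.26,0.26,0],"twist":0.5,"claw":0}]'; python3 - <<'E'
from h import *
from plant import r
s=r.get_state();p=s['tool_pos'];print(p,yaw(s));v=p[:2]-[.7213,.045];print(np.hypot(*v),np.degrees(np.arctan2(v[1],v[0])))
E
```

```text
clock: 6.35
tool_pos: [0.453, -0.043, 0.1267]
eef_rot: [0.246, 0.969, -0.001, -0.002]
contact_force: [-2.9, -1.2, 2.9]
opening: 0.116
[ 0.45296068 -0.04302043  0.12665189] 61.46490791929125
0.28240677154880367 -161.83951916104917
```

Force is low and it tracks the arc. Continuing.

```bash
python3 -m jog '[{"translation":[0.26,0.26,0],"twist":0.5,"claw":0},{"translation":[0.26,0.26,0],"twist":0.5,"claw":0},{"translation":[0.26,0.26,0],"twist":0.5,"claw":0},{"translation":[0.26,0.26,0],"twist":0.5,"claw":0},{"translation":[0.26,0.26,0],"twist":0.5,"claw":0},{"translation":[0.26,0.26,0],"twist":0.5,"claw":0},{"translation":[0.26,0.26,0],"twist":0.5,"claw":0},{"translation":[0.26,0.26,0],"twist":0.5,"claw":0},{"translation":[0.26,0.26,0],"twist":0.5,"claw":0},{"translation":[0.26,0.26,0],"twist":0.5,"claw":0}]'
python3 -m jog '[{"translation":[0.26,0.26,0],"twist":0.5,"claw":0},{"translation":[0.26,0.26,0],"twist":0.5,"claw":0},{"translation":[0.26,0.26,0],"twist":0.5,"claw":0},{"translation":[0.26,0.26,0],"twist":0.5,"claw":0},{"translation":[0.26,0.26,0],"twist":0.5,"claw":0},{"translation":[0.26,0.26,0],"twist":0.5,"claw":0},{"translation":[0.26,0.26,0],"twist":0.5,"claw":0},{"translation":[0.26,0.26,0],"twist":0.5,"claw":0}]'; python3 - <<'E'
from h import *
from plant import r
s=r.get_state();p=s['tool_pos'];print(p,yaw(s),s['q'][6]);v=p[:2]-[.7213,.045];print(np.hypot(*v),np.degrees(np.arctan2(v[1],v[0])))
E
```

```text
clock: 7.18
tool_pos: [0.4435, 0.1033, 0.1266]
eef_rot: [0.488, 0.873, -0.002, -0.003]
contact_force: [-5.7, 0.9, 6.4]
opening: 0.113
clock: 7.85
tool_pos: [0.4913, 0.2123, 0.1266]
eef_rot: [0.658, 0.753, -0.001, -0.003]
contact_force: [-5.7, 3.7, 5.2]
opening: 0.118
[0.49128952 0.21234905 0.12664219] 7.7001240279419445 0.08382775544367106
0.2844477550658713 143.96143397747193
```

```bash
python3 -m jog '[{"translation":[0.25,0.26,0],"twist":0.5,"claw":0},{"translation":[0.25,0.26,0],"twist":0.5,"claw":0},{"translation":[0.1,0.1,0],"twist":0.15,"claw":0},{"translation":[0,0,0],"twist":0,"claw":0},{"translation":[0,0,0],"twist":0,"claw":0}]'; python3 - <<'E'
from h import *
from plant import r
s=r.get_state();p=s['tool_pos'];print(p,yaw(s),s['q'][6]);v=p[:2]-[.7213,.045];print(np.hypot(*v),np.degrees(np.arctan2(v[1],v[0])))
E
```

```text
clock: 8.27
tool_pos: [0.5132, 0.2391, 0.1266]
eef_rot: [0.701, 0.713, -0.001, -0.004]
contact_force: [-6.8, 4.5, 7.9]
opening: 0.119
[0.51317309 0.23906179 0.1266441 ] 1.0080124058395559 -0.031858921029068954
0.2845642062813632 137.00289999222647
```

```bash
python3 -m jog '[{"translation":[0,0,0],"twist":0,"claw":60},{"translation":[0,0,0],"twist":0,"claw":60},{"translation":[0,0,0],"twist":0,"claw":60},{"translation":[0,0,0],"twist":0,"claw":60},{"translation":[0,0,0],"twist":0,"claw":60},{"translation":[0,0,-0.3],"twist":0,"claw":60},{"translation":[0,0,-0.8],"twist":0,"claw":60},{"translation":[0,0,-0.8],"twist":0,"claw":60},{"translation":[0,0,-0.8],"twist":0,"claw":60},{"translation":[0,0,-0.8],"twist":0,"claw":60},{"translation":[0,0,-0.8],"twist":0,"claw":60},{"translation":[-0.78,0.17,0],"twist":0,"claw":70},{"translation":[-0.78,0.17,0],"twist":0,"claw":70},{"translation":[-0.78,0.17,0],"twist":0,"claw":70},{"translation":[-0.78,0.17,0],"twist":0,"claw":70},{"translation":[-0.78,0.17,0],"twist":0,"claw":70},{"translation":[-0.78,0.17,0],"twist":0,"claw":70},{"translation":[-0.78,0.17,0],"twist":0,"claw":70}]'
python3 -m jog '[{"translation":[-0.78,0.17,0],"twist":0,"claw":70},{"translation":[-0.78,0.17,0],"twist":0,"claw":70},{"translation":[-0.78,0.17,0],"twist":0,"claw":70},{"translation":[0,0,0],"twist":-1,"claw":70},{"translation":[0,0,0],"twist":-1,"claw":70},{"translation":[0,0,0],"twist":-1,"claw":70},{"translation":[0,0,0],"twist":-1,"claw":70},{"translation":[0,0,0],"twist":-1,"claw":70},{"translation":[0,0,0],"twist":-1,"claw":70},{"translation":[0,0,0],"twist":-1,"claw":70},{"translation":[0,0,0],"twist":-1,"claw":70},{"translation":[0,0,0],"twist":-1,"claw":70},{"translation":[0,0,0],"twist":-1,"claw":70},{"translation":[0,0,0],"twist":-1,"claw":70},{"translation":[0,0,0],"twist":-1,"claw":70},{"translation":[0,0,0],"twist":-1,"claw":70},{"translation":[0,0,0],"twist":-1,"claw":70},{"translation":[0,0,0],"twist":-0.9,"claw":70}]'
python3 -m jog '[{"translation":[0,0,0],"twist":0,"claw":70},{"translation":[0,0,0],"twist":0,"claw":70}]'
python3 look.py w2 rack_grip=0.113 rack=0.03 cover_handle=0.145 vial_a=0.04
```

```text
clock: 9.77
tool_pos: [0.5676, 0.016, 0.2987]
eef_rot: [0.702, 0.712, 0.0, 0.0]
contact_force: [0.5, -0.4, -0.4]
opening: 0.699
clock: 11.27
tool_pos: [0.589, -0.076, 0.2985]
eef_rot: [-0.004, 1.0, -0.0, -0.0]
contact_force: [-0.6, -1.7, -0.5]
opening: 0.7
clock: 11.43
tool_pos: [0.5891, -0.076, 0.2986]
eef_rot: [0.0, 1.0, 0.0, -0.0]
contact_force: [-0.6, -0.8, -0.0]
opening: 0.698
t 11.4333 tcp [ 0.5891 -0.076   0.2986] yaw 89.99 q [ 0.04  0.58  0.02  1.59 -0.01  0.97  1.63] F [-0.6 -0.8 -0. ]
rack_grip 315 254 0.79 [ 0.6304 -0.0784  0.113 ]
rack 316 231 0.58 [ 0.6312 -0.0766  0.03  ]
vial_a 275 252 0.85 [ 0.6562 -0.1296  0.04  ]
vial_a 356 239 0.84 [ 0.6388 -0.0259  0.04  ]
vial_a 354 219 0.7 [ 0.6118 -0.0294  0.04  ]
```

View pics/w2.png

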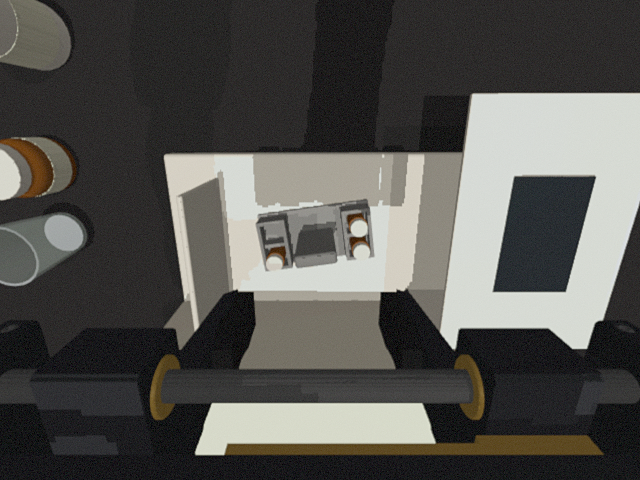

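The cover stands open and the rack shows bare with a slight yaw. Its blade is near px (315,254), vials are at (275,262), (359,227) and (361,251), and nothing is above it. I enlarge it to get the yaw.

```bash
python3 -c "
import cv2;i=cv2.imread('pics/w2.png')[190:285,245:385];cv2.imwrite('pics/w2c.png',cv2.resize(i,None,fx=5.5,fy=5.5,interpolation=cv2.INTER_CUBIC))"
```

```text
(no output)
```

View pics/w2c.png

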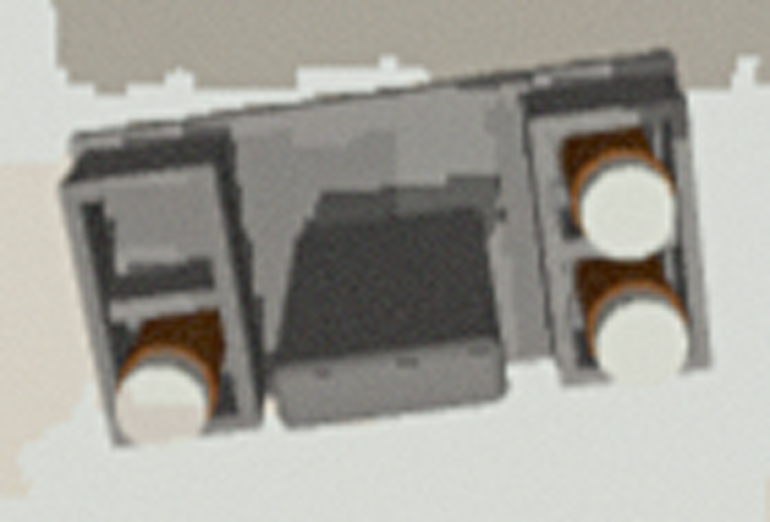

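The crop shows the blade top with corners at (275,362), (503,345), (505,395) and (285,425), and the well-block corners are also clear.

```bash
cat > rk.py <<'E'
from h import *
from plant import r
s=r.get_state();T=toolT(s);d=r.snapshot('wrist')
M=np.linalg.inv(T@np.array(d['T_tool_cam']))
ob=[((275,362),-7,-22,98),((503,345),-7,22,98),((505,395),7,22,98),((285,425),7,-22,98),((68,183),-35,-70,34),((115,443),35,-70,34),((682,100),-35,70,34),((710,368),35,70,34),((75,140),-35,-70,6),((672,55),-35,70,6)]
def f(p):
    o=[]
    for (u,v),x,y,z in ob:
        w=np.r_[W(p,np.array([x,y,z+30])/1000),1];c=M@w
        o+=[d['cx']+d['fx']*c[0]/-c[2]-(u/5.5+245),d['cy']-d['fy']*c[1]/-c[2]-(v/5.5+190)]
    return np.array(o)
q=least_squares(f,[.63,-.08,.15],loss='soft_l1').x
print(q,np.degrees(q[2]));print(f(q).reshape(-1,2).round(1))
a=np.radians(yaw(s));D=q[:2]-s['tool_pos'][:2];ty=np.array([np.cos(a),np.sin(a)]);tx=np.array([-ty[1],ty[0]])
print('units x,y',D@tx/.04,D@ty/.04,'z to TCP .094',(s['tool_pos'][2]-.094)/.04)
E
python3 rk.py
```

```text
[ 0.63223724 -0.07615506  0.15068588] 8.633665075294282
[[-1.1  1.1]
 [ 0.4 -1.8]
 [ 1.7  1.8]
 [-0.6  2.2]
 [-4.2 -2.5]
 [-1.   4. ]
 [ 2.7 -4.6]
 [ 3.   2.2]
 [-1.4 -0.5]
 [ 0.9 -1.3]]
units x,y -1.0763366739769282 -0.01931149642606921 z to TCP .094 5.116342401069908
```

```bash
python3 -m jog '[{"translation":[-0.54,-0.01,0],"twist":0,"claw":75},{"translation":[-0.54,-0.01,0],"twist":0,"claw":75},{"translation":[0,0,0.5],"twist":-0.72,"claw":75},{"translation":[0,0,0.7],"twist":-0.72,"claw":75},{"translation":[0,0,0.7],"twist":0,"claw":75},{"translation":[0,0,0.7],"twist":0,"claw":75},{"translation":[0,0,0.6],"twist":0,"claw":75},{"translation":[0,0,0.3],"twist":0,"claw":75},{"translation":[0,0,0],"twist":0,"claw":75},{"translation":[0,0,0],"twist":0,"claw":75}]'
python3 look.py w3 rack_grip=0.113 rack=0.03
```

```text
clock: 12.57
tool_pos: [0.6327, -0.0762, 0.1589]
eef_rot: [-0.077, 0.997, -0.0, -0.0]
contact_force: [-0.6, -0.0, -1.0]
opening: 0.754
t 12.5667 tcp [ 0.6327 -0.0762  0.1589] yaw 98.81 q [ 0.06  0.8  -0.03  1.6   0.03  0.74  1.75] F [-0.6 -0.  -1. ]
rack_grip 315 270 0.98 [ 0.6321 -0.0779  0.113 ]
rack 317 230 0.64 [ 0.6305 -0.0765  0.03  ]
```

View pics/w3.png

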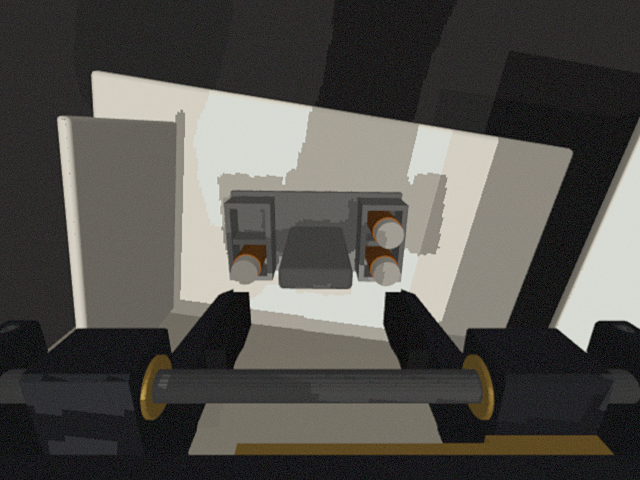

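The rack is square in the view. The blade centre at col 315 sits between the finger tips at cols 249 and 384, and the network's position agrees to 2 mm. Descending and gripping.

```bash
python3 -m jog '[{"translation":[0,0,0.4],"twist":0,"claw":75},{"translation":[0,0,0.4],"twist":0,"claw":75},{"translation":[0,0,0.4],"twist":0,"claw":75},{"translation":[0,0,0.35],"twist":0,"claw":75},{"translation":[0,0,0],"twist":0,"claw":75},{"translation":[0,0,0],"twist":0,"claw":75}]'
python3 -m jog '[{"translation":[0,0,0],"twist":0,"claw":0},{"translation":[0,0,0],"twist":0,"claw":0},{"translation":[0,0,0],"twist":0,"claw":0},{"translation":[0,0,0],"twist":0,"claw":0},{"translation":[0,0,0],"twist":0,"claw":0},{"translation":[0,0,0],"twist":0,"claw":0},{"translation":[0,0,0],"twist":0,"claw":0},{"translation":[0,0,0],"twist":0,"claw":0}]' 45
```

```text
clock: 13.22
tool_pos: [0.6328, -0.0762, 0.0974]
eef_rot: [-0.077, 0.997, -0.0, 0.0]
contact_force: [0.4, -0.0, 0.0]
opening: 0.747
clock: 13.88
tool_pos: [0.6332, -0.0766, 0.0978]
eef_rot: [-0.077, 0.997, -0.0, 0.001]
contact_force: [-0.5, 0.1, 7.1]
opening: 0.495
```

```bash
python3 -m jog '[{"translation":[0,0,-0.1],"twist":0,"claw":0},{"translation":[0,0,-0.15],"twist":0,"claw":0},{"translation":[0,0,-0.2],"twist":0,"claw":0},{"translation":[0,0,-0.2],"twist":0,"claw":0},{"translation":[0,0,-0.1],"twist":0,"claw":0},{"translation":[0,0,0],"twist":0,"claw":0},{"translation":[0,0,0],"twist":0,"claw":0}]'
python3 look.py w4 rack_grip=0.142; python3 -c "
from plant import r;print(r.get_state()['moment'])"
```

```text
clock: 14.47
tool_pos: [0.6325, -0.0761, 0.127]
eef_rot: [-0.077, 0.997, 0.0, 0.0]
contact_force: [0.4, 0.3, -3.9]
opening: 0.493
t 14.4667 tcp [ 0.6325 -0.0761  0.127 ] yaw 98.82 q [ 0.06  0.84 -0.03  1.63  0.03  0.68  1.74] F [ 0.4  0.3 -3.9]
rack_grip 318 323 0.68 [ 0.6313 -0.076   0.142 ]
[0.01058392 0.00299394 0.06629796]
```

View pics/w4.png

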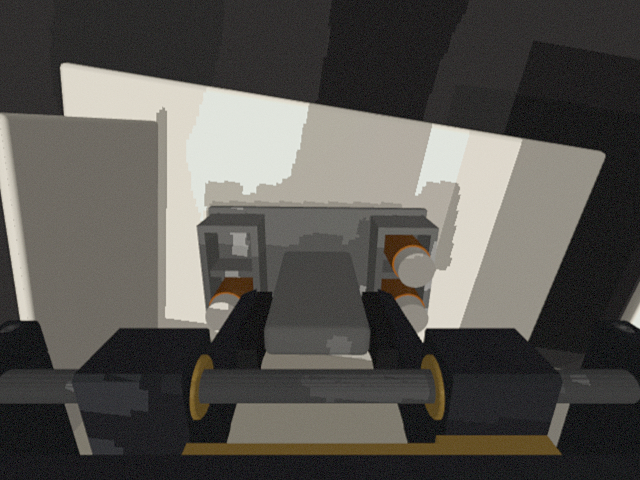

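The rack is off the plate and level: its slab edge runs from (208,207) to (427,209). All vials are seated. Lifting the rest.

```bash
python3 -m jog '[{"translation":[0,0,-0.1],"twist":0,"claw":0},{"translation":[0,0,-0.2],"twist":0,"claw":0},{"translation":[0,0,-0.3],"twist":0,"claw":0},{"translation":[0,0,-0.4],"twist":0,"claw":0},{"translation":[0,0,-0.4],"twist":0,"claw":0},{"translation":[0,0,-0.4],"twist":0,"claw":0},{"translation":[0,0,-0.4],"twist":0,"claw":0},{"translation":[0,0,-0.4],"twist":0,"claw":0},{"translation":[0,0,-0.3],"twist":0,"claw":0},{"translation":[0,0,-0.15],"twist":0,"claw":0},{"translation":[0,0,-0.05],"twist":0,"claw":0},{"translation":[0,0,0],"twist":0,"claw":0},{"translation":[0,0,0],"twist":0,"claw":0},{"translation":[0,0,0],"twist":0,"claw":0},{"translation":[0,0,0],"twist":0,"claw":0},{"translation":[0,0,0],"twist":0,"claw":0},{"translation":[0,0,0],"twist":0,"claw":0}]'
python3 look.py w5 rack_grip=0.267; python3 - <<'E'
from plant import r
import cv2,numpy as np
a=r.snapshot('scene')['img'];print([(np.round(x['location']),x['confidence']) for x in r.spot_point('cover_handle','scene')[:1]])
for l in("reagent_bottle","wide_jar","beaker"): print(l,[np.round(x['location']).tolist() for x in r.spot_point(l,'scene')[:1]])
w=cv2.imread('pics/w5.png');cv2.imwrite('pics/f.png',cv2.resize(np.hstack([w[150:420,100:540],cv2.resize(a[80:420,180:560,::-1],(302,270))]),None,fx=1.07,fy=1.07))
s=r.get_state();print(s['clock'],np.abs(s['qd']).max(),s['eef_rot'])
E
```

```text
clock: 15.98
tool_pos: [0.6322, -0.0762, 0.2503]
eef_rot: [-0.077, 0.997, 0.0, -0.0]
contact_force: [-0.1, -0.4, -4.0]
opening: 0.501
t 15.9833 tcp [ 0.6322 -0.0762  0.2503] yaw 98.82 q [ 0.06  0.69 -0.03  1.52  0.02  0.94  1.75] F [-0.1 -0.4 -4. ]
rack_grip 316 324 0.74 [ 0.6305 -0.0769  0.267 ]
[(array([ 83., 328.]), 0.62)]
reagent_bottle [[362.0, 217.0]]
wide_jar [[393.0, 285.0]]
beaker [[400.0, 329.0]]
16.3333 0.0013999596248109303 [-7.69189339e-02  9.97037349e-01  3.90408900e-05  3.93077498e-05]
```

View pics/f.png

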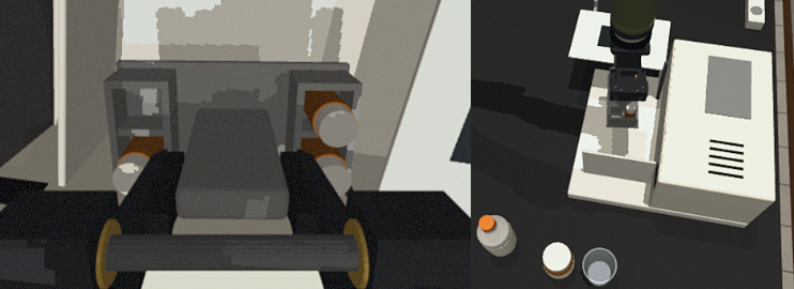

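The rack is held level with all three vials in their wells. The cover is open and the bystanders have not moved.

```bash
python3 -c "
from plant import r;r.finish_job();print(r.get_state()['clock'])"
```

```text
the job is handed in; nothing more can be done
the job is handed in; nothing more can be done
```

I opened the cover by its handle to about 89.7° and left it there. I then gripped the rack across its 44 mm blade width at 45 N, lifted it straight up about 153 mm, and handed in at about 16 s while still holding it. The hand-in gave no verdict.

**Last checks:**
- **Cover:** it stands open in the final scene picture. The 89.7° comes from the tool position when I let go of the handle.
- **Rack:** the tool is vertical, and the slab edge looks level in the picture. Going by the lift, its underside is about 15 cm above the base plate.
- **Vials:** all three are in their wells.
- **Hold:** the joints were still (under 0.002 rad/s). The wrist carried a steady 4 N or so, and the gripper opening of 0.50 matches the blade width.
- **Bystanders:** the bottle, jar and beaker are within 4 px of where they started, which is about the network's scatter.

**Disagreements:** the corner fit of the rack left up to 4–5 px of error, so I relied on a closer look before gripping. There the network's grip point agreed with the tool position to 2 mm.

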